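Show an ink cartridge's nozzles to the inspection camera

TASK

On the addressing line, turn the red clamp knob about a quarter turn clockwise (seen from above) so that its steel tongue swings off the ink cartridge, and leave it open; then draw the cartridge straight up out of its holder by its green tab. Tilt it so that the brass nozzle plate on its underside squarely faces the lens of the small inspection camera, centred on the lens and about 60 mm from it, and finish while holding it there, raised and still in the gripper, not put down or let go. Do not knock the camera, tape roll, bottle or carton.

Things in the scene. Friction and masses are not known exactly. Their poses are not given: they have to be found in the camera images.
- holder: Fixed cartridge holder: dark steel foot 150 x 80 x 12 mm with an aluminium pocket, open on top: rim 60 mm, floor 20 mm above the table, inside 59 (x) by 29 mm (y), walls 8 mm. Origin: on the table under the pocket's centre; z up. The clamp post stands at x = -64 mm, y = 0 in this frame, on the robot's side. Yaw within 0.4 rad.
- clamp (a joint): Swing clamp: red bar knob with a flat steel tongue fixed below it, turning about the vertical. Rad; 0 = tongue along the holder's +x, over the cartridge's shoulder, blocking it. Grows clockwise seen from above (tongue goes to the holder's -y side), stop at 1.6; well clear from 1.0. Starts at 0 to 0.2. Light friction (0.05 N m): stays where left.
- clamp_grip (a point): Centre of the red knob bar, on its turning axis, 108 mm above the table. Bar 36 mm long (along the tongue), 12 mm thick, 26 mm high (95 to 121 mm above the table). Tongue below it: 12 mm wide, 6 mm thick, reaching 46 mm from the axis, underside 87 mm above the table. The frame turns with the knob; x points along the tongue.
- cartridge: Loose ink cartridge, 60 to 120 g. Origin: centre of its underside; z from nozzles to tab. Grey snout 30 x 14 mm (x, y), z 0 to 8; black body with yellow band 56 x 26, z 8 to 64; green grip tab 28 x 12, z 64 to 92 mm. Starts upright in the pocket, axes along the holder's, origin 20 mm, tab top 112 mm above the table. Grip the tab across its 12 mm.
- nozzle (a point): Centre of the brass nozzle plate on the underside of the cartridge (at the cartridge's origin, same axes). The plate looks along -z.
- camera: Fixed stand of the inspection camera: blue base 100 x 85 x 12 mm, two blue ears up to 74 mm, white camera head (44 mm across, 65 mm long) on a stiff hinge 62 mm above the table. Origin: on the table under the hinge; z up. The lens looks up and towards the stand's -x (to the robot), 0.38 to 0.58 rad from straight up; yaw within 0.35 rad.
- lens (a point): Centre of the front rim of the camera head, 35 mm from the hinge. z points out of the lens along the line of sight, so a nozzle plate held squarely in view lies on this z axis and the cartridge's z is parallel to it. The head can be knocked out of aim.
- tape_roll: Brown tape roll, 90 mm across, 48 mm high, lying flat; origin at the centre of its underside. Bystander.
- cleaner_bottle: Blue bottle, 48 mm across, 120 mm high, upright; origin at the centre of its underside. Bystander.
- carton: Small cardboard carton 120 x 90 x 70 mm; origin at the centre of its underside. Bystander.
Things that resemble listed ones, but are neither listed nor needed, are in the scene too. Of the things like the cartridge, leave any that is orange; of the rest the smaller one is meant. Several things have the shape of the holder; the one meant has the colours described above.

How it is judged:
By the outcome, as a careful person would: the job done as asked, in the order asked, and still so for the second after the job is handed in, while the arm keeps its last pose, push and grip.
It also fails if it takes over 51 s, if anything falls off the work surface, if the arm or the gripper's body presses on something with over 40 N, if the wrist force passes 120 N, or if a joint passes its speed limit or range.

ROBOT

A 7-joint arm with a two-finger parallel gripper is mounted at the origin on the work surface. World frame = base frame: x ahead of the robot, y to its left, z up, the work surface at z = 0. Lengths are in m, angles in degrees, forces in N, time in s.
With the tool pointing down it reaches from about 0.425 to 0.875 m from the base axis. Payload 4.7 kg.
Tool frame: the origin (TCP) lies midway between the tips of the shut fingers; the grasp point (between the pads) lies 19 mm behind it; z points along the fingers, x is the direction in which the jaws open and shut, and the axes are right-handed (so a half turn about z gives the same grasp; the last joint's range is limited). The gripper opens to 87 mm and grips with 3 to 60 N. Pads are 19 mm wide; open, the fingers measure 117 mm over their backs; the gripper's body (75 mm by 190 mm) begins 51 mm behind the grasp point.
Start: joints at [76.782, 18.392, -4.016, 83.108, 1.295, 78.541, -3.26], TCP at [0.158, -0.631, 0.223] pointing down, gripper open.
Joint ranges: [-163.93, 163.93], [-17.29, 119.83], [-79.2, 71.16], [3.27, 140.29], [-89.18, 269.18], [5.43, 117.66], [-154.24, 154.24]. Speed limits (degrees/s): [147.25, 147.25, 180, 180, 180, 180, 180].

INTERFACE

Orientations are given as [roll, pitch, yaw] about the fixed x, y, z axes, in that order (R = Rz(yaw) Ry(pitch) Rx(roll)).
In Python, from cell import telemetry, optics, env gives the robot as it stands.
- The arm moves only by the tool arm_command, never from a script. Its arguments are lists of equal length, an entry for each row: "translation": the shift along the tool's x, y, z in cm, a list of three; "twist": the turn about the tool's z in degrees. In form: {"translation": [[x, y, z], ...], "twist": [twist, ...]}. A call has 1 to 10 rows; each row shifts and turns the pose as measured when the row begins, along the tool's axes as they then stand; what a row does not reach is not made up. A row lasts 1/8 s, in which the tool goes at most 62.5 mm and 10.7 degrees, less where a joint would pass 70% of its speed; a pose out of reach is approached as far as the arm can. A call is refused whole if a number of a shift passes 6.25 or a number of a turn 10.7, either way. A call with a gripper value outside its range is refused whole. "grip" is the opening in per cent of the stroke, from 0 (shut) to 100 (fully open), set as the call begins (left out, the last holds). The fingers move at their own pace and stop on an object; "force" is the grip in N (left out, the last holds). Time passes only in rows, so rows that do not move let the fingers close. It gives the time, the measured TCP pose, the force and the opening at its end, in the units of the state.
- telemetry.get_obs(): the state, without advancing time (a new reading comes with each control period).
- optics.read_camera(name): name is "side" or "top"; returns a dict with "img" (420x560x3 uint8, blue, green, red), "fx", "fy", "cx", "cy" (pixels), "extrinsics" (4x4, takes a point from camera to world coordinates). Camera axes: x right, y up, looking along -z (the intrinsics and any distortion apply to the point x, -y, -z); pixel columns grow to the right and rows downward; lengths in m; the calibration is good to about 2 mm. A picture is of the moment at which its call begins. There is no depth.
- env.sign_off(): hands the job in, once; it reports no verdict.
The state is a dict: "time_s": time; "qpos": joint angles; "joint_velocities": joint speeds; "effort": joint torques, N m; "tool_pos": TCP position; "tool_rot": TCP orientation; "force": force on the tool from outside, world axes, zero at the start; "wrist_torque": the same for the moment, N m; "grip_width": finger opening in m.
Only numpy, scipy, OpenCV 4.12 (cv2) and the standard library are available. Lean on these libraries where they do the work, as an engineer would, in place of code of your own. Each camera call takes 0.05 s, during which the arm holds its last target. There are 200 camera calls.

## Working session

There is one attempt and no reset: what is moved stays moved. The work goes in short steps, Python scripts to look and compute and a tool call to move; the robot and the scene stay as the last step left them, time stands still between calls to the robot, and variables do not carry over. Pictures are saved under pics/ and viewed, about 8 in all and at most 12, crops included, and the job is handed in when it is done.

Besides the shell and the picture viewer there is one more tool, called after "Request:" as name([rows], argument=value, ...), one row to a line, values as JSON. arm_command: Moves the arm, as the interface text tells. Its arguments: {"type":"object","properties":{"translation":{"type":"array","items":{"type":"array","items":{"type":"number"}}},"twist":{"type":"array","items":{"type":"number"}},"grip":{"type":"number"},"force":{"type":"number"}},"required":["translation","twist"]}

```bash
mkdir -p pics; ls
cat > h.py <<'E'
import numpy as np, cv2
from scipy.spatial.transform import Rotation as R
from cell import telemetry, optics, env
def ray(c,u,v):
    T=np.array(c["extrinsics"]);d=T[:3,:3]@np.array([(u-c["cx"])/c["fx"],-(v-c["cy"])/c["fy"],-1.]);return T[:3,3],d
def onz(c,u,v,z):
    o,d=ray(c,u,v);return o+d*(z-o[2])/d[2]
def proj(c,p):
    T=np.array(c["extrinsics"]);q=T[:3,:3].T@(np.array(p)-T[:3,3]);return np.array([c["cx"]+c["fx"]*q[0]/-q[2],c["cy"]+c["fy"]*(-q[1])/-q[2]])
def tri(c1,p1,c2,p2):
    o1,d1=ray(c1,*p1);o2,d2=ray(c2,*p2)
    s=np.linalg.lstsq(np.c_[d1,-d2],o2-o1,rcond=None)[0];a=o1+s[0]*d1;b=o2+s[1]*d2
    return (a+b)/2,np.linalg.norm(a-b)
E
python3 - <<'E'
from h import *
o=telemetry.get_obs();print(o)
ims=[]
for n in("side","top"):
    c=optics.read_camera(n);cv2.imwrite(f"pics/{n}0.png",c["img"]);print(n,{k:v for k,v in c.items() if k!="img"})
E
```

```text
pics
{'time_s': 0.0, 'qpos': array([76.7814668 , 18.4363007 , -4.01488551, 83.17480545,  1.29464597,
       78.53893114, -3.26117472]), 'joint_velocities': array([-0.01266112,  0.11135782,  0.04427501,  0.04975856, -0.04591075,
        0.02944472, -0.01283802]), 'effort': array([ 8.12949452e-06, -4.91282558e+01, -4.03899942e-01, -3.12527525e+01,
       -6.38879905e-02,  4.36024368e-02,  1.91477634e-04]), 'tool_pos': array([ 0.15735521, -0.63010871,  0.22149352]), 'tool_rot': array([ 1.79994448e+02,  1.04819653e-01, -7.59735830e+01]), 'force': array([ 0.17561614, -0.35642496, -0.21341031]), 'wrist_torque': array([ 0.01357213, -0.03893378, -0.05959795]), 'grip_width': 0.08677142735311427}
side {'fx': 403.1528525246306, 'fy': 403.1528525246306, 'cx': 280.67079711695203, 'cy': 205.91274888849603, 'extrinsics': array([[-9.74167157e-01,  1.30553573e-01, -1.84266424e-01,
         3.69586175e-01],
       [-2.25827229e-01, -5.60851478e-01,  7.96522242e-01,
         9.71567790e-01],
       [ 6.42728733e-04,  8.17558184e-01,  5.75845642e-01,
         8.19548690e-01],
       [ 0.00000000e+00,  0.00000000e+00,  0.00000000e+00,
         1.00000000e+00]])}
top {'fx': 539.0207191214269, 'fy': 539.0207191214269, 'cx': 274.1396035374049, 'cy': 211.78047666247662, 'extrinsics': array([[-0.01438205,  0.99550726, -0.09358662,  0.44830455],
       [-0.99974674, -0.01269653,  0.0185808 ,  0.00606598],
       [ 0.0173091 ,  0.09383015,  0.99543774,  1.68982753],
       [ 0.        ,  0.        ,  0.        ,  1.        ]])}
```

View pics/side0.png

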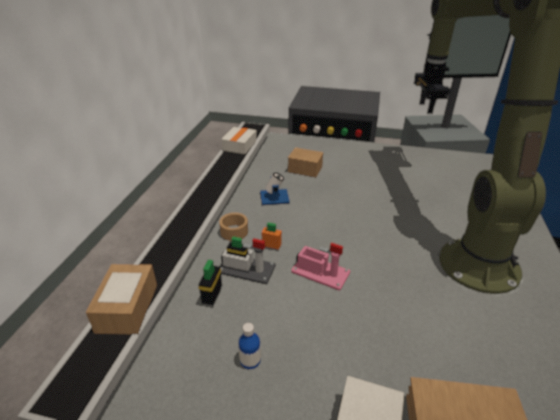

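View pics/top0.png

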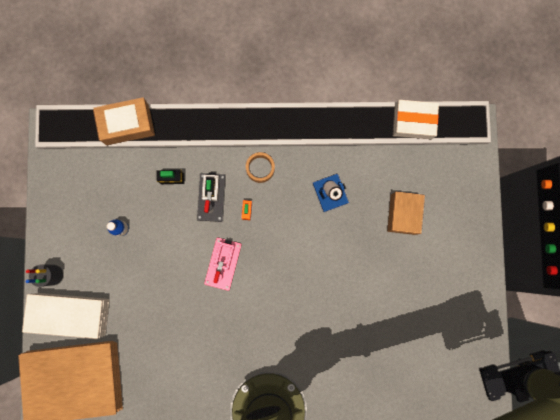

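The side view shows the grey holder at (245,260) with its knob at (258,243), and the pink decoy holder at (320,265). The cartridge candidates are:
- green tab in the grey holder at (237,243) in side, (210,185) in top
- orange one at (272,237), which is excluded
- free-standing black one at (210,280) in side, (171,176) in top

The inspection camera is at (275,190) in side and (332,190) in top. Next is a close crop to check the choice, plus colour masks.

Run:
```python
from h import *
s=optics.read_camera("side");t=optics.read_camera("top")
A=cv2.resize(s["img"][165:310,185:365],None,fx=4,fy=4,interpolation=cv2.INTER_CUBIC)[:600]
B=cv2.resize(t["img"][150:230,150:270],None,fx=3.3,fy=3.3,interpolation=cv2.INTER_CUBIC)
C=cv2.resize(t["img"][165:220,305:355],None,fx=4.8,fy=4.8,interpolation=cv2.INTER_CUBIC)
cv2.imwrite("pics/cropS.png",A)
D=np.zeros((264,396+240,3),np.uint8);D[:B.shape[0],:396]=B;D[:C.shape[0],396:]=C
cv2.imwrite("pics/cropT.png",D)
def blobs(c,name,f,box):
    x0,y0,x1,y1=box;im=c["img"][y0:y1,x0:x1];h=cv2.cvtColor(im,cv2.COLOR_BGR2HSV)
    m=f(h[...,0].astype(int),h[...,1].astype(int),h[...,2].astype(int)).astype(np.uint8)
    n,l,st,ce=cv2.connectedComponentsWithStats(m)
    for i in range(1,n):
        if st[i,4]>8:
            ys,xs=np.where(l==i);r=cv2.minAreaRect(np.c_[xs+x0,ys+y0].astype(np.float32))
            print(name,np.round(ce[i]+[x0,y0],1),st[i],np.round(r[0],1),np.round(r[1],1),round(r[2],1))
for c,n,b in((s,"side",(185,165,365,310)),(t,"top",(150,150,360,295))):
    blobs(c,n+" red",lambda h,s,v:((h<6)|(h>174))&(s>190)&(v>60),b)
    blobs(c,n+" green",lambda h,s,v:(h>45)&(h<80)&(s>120)&(v>50),b)
    blobs(c,n+" blue",lambda h,s,v:(h>100)&(h<125)&(s>150)&(v>50),b)
    blobs(c,n+" dark",lambda h,s,v:(v<62)&(s<90),b)
    blobs(c,n+" white",lambda h,s,v:(v>150)&(s<60),b)
```

```text
side red [259.  243.5] [69 75 11  8 73] [259.  243.5] [ 7. 10.] 90.0
side red [336.  248.5] [146  80  11   8  57] [336.  248.5] [9.5 5.8] 14.0
side green [271.3 226.7] [83 59  7  7 41] [271. 227.] [6. 6.] 90.0
side green [236.4 242.4] [47 73 10 10 76] [236.5 242.5] [9. 9.] 90.0
side green [208.6 270.1] [ 19  96  11  19 139] [208.6 269.8] [ 9.8 17.9] 26.6
side blue [274.4 197.2] [ 77  26  26  13 255] [274.4 196.9] [11.4 24.9] 86.2
side dark [205.2 198. ] [   0    0   54   84 1690] [201.6 200.2] [23.9 98.5] 32.4
side dark [235.7 247.1] [43 77 18  9 44] [236.7 246.3] [17.5  5.6] 14.0
side dark [258.4 250.8] [71 85  6  3 15] [258.5 251. ] [2. 5.] 90.0
side dark [215.1 276. ] [ 14  99  50  22 156] [221.6 272.6] [16.  50.2] 71.1
side dark [252.1 268. ] [ 64 100   6   6  26] [251.5 267.5] [5. 5.] 90.0
side dark [243.3 277.4] [ 36 107  46  11  62] [243.5 277.5] [45.9  1.6] 13.1
side dark [210.2 295.1] [ 15 110  22  31 255] [210.3 289.2] [17.3 33.8] 24.4
side white [197.1 182.1] [ 0  0 27 36 99] [197.1 181.8] [ 2.4 43.6] 36.9
side white [211.6 213.1] [  0   0  59  95 360] [212.7 211.2] [  3.8
[... 903 characters left out ...]
5] [212.1 185.3] [16.8  6.5] 74.7
top dark [335.1 193.3] [184  42   3   4   9] [335.3 193.3] [2.1 2.8] 45.0
top dark [212.2 203.3] [61 51  4  6 16] [212.5 203.5] [3. 5.] 0.0
top dark [228. 241.] [76 90  5  3 15] [228. 241.] [2. 4.] 90.0
top white [257.4 225.4] [    0     0   210   145 24387] [254.5 222. ] [209. 144.] -0.0
top white [259.9 167.3] [100   9  21  18 291] [260.  167.5] [17. 20.] 90.0
top white [209.6 187.8] [ 52  25  16  25 209] [209.5 187. ] [24. 15.] 90.0
top white [328.8 185.3] [175  32   9   8  44] [328.8 185.3] [5.7 7.8] 45.0
top white [335.2 193.3] [180  38  12  12  85] [335.2 193.4] [10.4 11.4] 71.6
top white [220.  265.4] [ 67 112   6   8  31] [220.1 265.2] [4.1 7.3] 18.4
```

View pics/cropS.png

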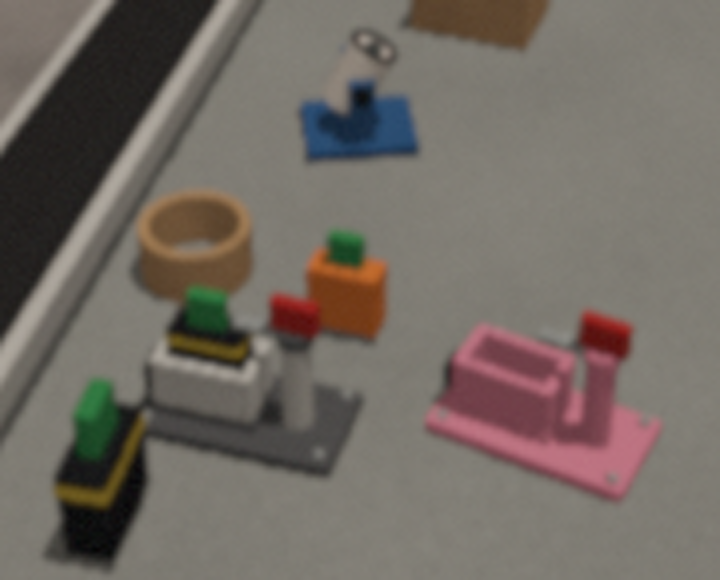

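View pics/cropT.png

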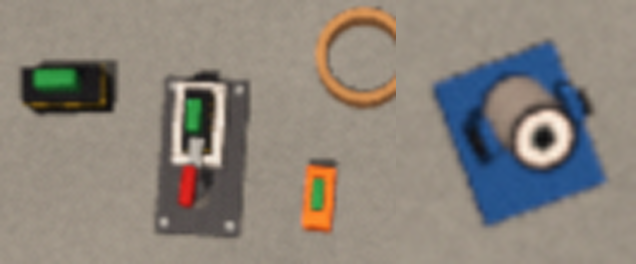

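The crops confirm it: the cartridge in the grey holder at (237,243) is the smaller black one, and the free-standing one at (210,280) is larger. The lens is at (278.2,176.7) in side and (335.2,193.3) in top.

Run:
```python
from h import *
s=optics.read_camera("side");t=optics.read_camera("top")
print("knob",tri(t,(206.5,206.1),s,(259,243.5)),onz(t,206.5,206.1,.12))
print("tab",tri(t,(208.2,184.9),s,(236.4,242.4)),onz(t,208.2,184.9,.112),onz(s,236.4,241,.10))
def pc(x,y): return onz(t,150+x/3.3,150+y/3.3,.012)[:2]
F=[pc(*p) for p in((167,77),(247,83),(234,236),(156,232))];F=np.array(F);print("foot",F,F.mean(0))
e=(F[0]+F[1]-F[2]-F[3]);print("yaw",np.degrees(np.arctan2(e[1],e[0])),np.linalg.norm(e)/2)
# knob bar/tab yaw by PCA-ish ends
im=t["img"];h=cv2.cvtColor(im,cv2.COLOR_BGR2HSV).astype(int)
print("lens",tri(t,(335.2,193.3),s,(278.2,176.7)))
def pb(x,y): return onz(t,305+(x-396)/4.8,165+y/4.8,.012)[:2]
B=np.array([pb(*p) for p in((434,84),(553,41),(607,182),(487,226))]);print("base",B,B.mean(0))
for e in(B[0]+B[1]-B[2]-B[3],):print("yaw",np.degrees(np.arctan2(e[1],e[0])),np.linalg.norm(e)/2)
e=B[0]+B[3]-B[1]-B[2];print(np.degrees(np.arctan2(e[1],e[0]))-90,np.linalg.norm(e)/2)
```

```text
knob (array([0.61500151, 0.1750343 , 0.10999413]), np.float64(0.00232320139104175)) [0.61508542 0.17419703 0.12      ]
tab (array([0.68028098, 0.17121854, 0.09805956]), np.float64(0.0009581941799452646)) [0.67871689 0.16988699 0.112     ] [0.68081431 0.16768236 0.1       ]
foot [[0.73026433 0.20396347]
 [0.723613   0.12797475]
 [0.57769432 0.14108213]
 [0.58244051 0.21456013]] [0.65350304 0.17189512]
yaw -4.613579410793192 0.1473486816300964
lens (array([ 0.65162628, -0.20757385,  0.0906998 ]), np.float64(0.0005909113825479631))
base [[ 0.69703592 -0.14862549]
 [ 0.72463757 -0.22754062]
 [ 0.63099835 -0.26055985]
 [ 0.60310374 -0.18127508]] [ 0.66394389 -0.20450026]
yaw 19.295170434167144 0.09936727474175815
19.330786971367047 0.08382577646109247
```

```bash
cat >> h.py <<'E'
def plan(goals,mx=6.0,mt=10.5):
    """goals: list of (pos,yaw or None) ; prints rounded rows in tool axes (twist about tool z only)"""
    o=telemetry.get_obs();p=np.array(o["tool_pos"]);Rm=R.from_euler("xyz",o["tool_rot"],degrees=True)
    out=[]
    for g,y in goals:
        g=np.array(g,float)
        for _ in range(60):
            d=g-p
            tw=0
            if y is not None:
                x=Rm.as_matrix()[:,0];cur=np.degrees(np.arctan2(x[1],x[0]))
                tw=-((y-cur+180)%360-180)
            n=max(np.linalg.norm(d)*100/mx,abs(tw)/mt)
            if n<0.02:break
            k=max(1,np.ceil(n-1e-3))
            sh=np.round(Rm.inv().apply(d/k)*100,2);t=round(tw/k,1)
            out.append((sh.tolist(),t));p=p+Rm.apply(sh/100);Rm=Rm*R.from_euler("z",t,degrees=True)
    print("pos",np.round(o["tool_pos"],4),"rot",np.round(o["tool_rot"],1),"t",o["time_s"],"w",round(o["grip_width"],4))
    for i in range(0,len(out),10):
        print('"translation":',[a for a,_ in out[i:i+10]],'"twist":',[b for _,b in out[i:i+10]])
E
python3 - <<'E'
from h import *
plan([((.45,-.40,.25),-25),((.60,0,.22),40),((.615,.1746,.19),79.5)])
E
```

```text
pos [ 0.1575 -0.6305  0.2222] rot [180.   0. -76.] t 0.3 w 0.0872
"translation": [[-2.18, -4.85, -0.4], [-1.55, -5.09, -0.4], [-0.89, -5.25, -0.39], [-0.21, -5.32, -0.4], [0.46, -5.3, -0.39], [1.13, -5.2, -0.4], [1.78, -5.01, -0.39], [-0.41, -5.32, 0.38], [0.34, -5.33, 0.38], [1.09, -5.23, 0.38]] "twist": [np.float64(-7.3), np.float64(-7.3), np.float64(-7.3), np.float64(-7.3), np.float64(-7.3), np.float64(-7.2), np.float64(-7.3), np.float64(-8.1), np.float64(-8.1), np.float64(-8.1)]
"translation": [[1.82, -5.02, 0.37], [2.5, -4.72, 0.38], [3.15, -4.31, 0.37], [3.73, -3.82, 0.38], [4.23, -3.26, 0.37], [3.09, -3.1, 0.75], [3.58, -2.52, 0.75], [3.96, -1.87, 0.76], [4.23, -1.17, 0.75]] "twist": [np.float64(-8.1), np.float64(-8.1), np.float64(-8.2), np.float64(-8.1), np.float64(-8.2), np.float64(-9.9), np.float64(-9.9), np.float64(-9.8), np.float64(-9.9)]
```

Request:
arm_command([
  [-2.2,-4.8,-0.4],
  [-1.5,-5.1,-0.4],
  [-0.9,-5.2,-0.4],
  [-0.2,-5.3,-0.4],
  [0.5,-5.3,-0.4],
  [1.1,-5.2,-0.4],
  [1.8,-5.0,-0.4],
  [-0.4,-5.3,0.4],
  [0.3,-5.3,0.4],
  [1.1,-5.2,0.4],
], twist=[-7.3,-7.3,-7.3,-7.3,-7.3,-7.2,-7.3,-8.1,-8.1,-8.1], grip=38)

```text
time_s: 1.55
tool_pos: [0.5061, -0.2412, 0.2373]
tool_rot: [179.9, -0.0, 1.1]
force: [0.2, 0.1, -0.8]
grip_width: 0.0334
```

Run:
```python
from h import *
plan([((.60,0,.22),40),((.615,.1746,.19),79.5)])
```

```text
pos [ 0.5061 -0.2412  0.2373] rot [179.9  -0.    1.1] t 1.55 w 0.0334
"translation": [[1.97, -4.79, 0.34], [2.6, -4.47, 0.34], [3.19, -4.08, 0.33], [3.71, -3.61, 0.34], [4.16, -3.08, 0.33], [3.09, -3.1, 0.74], [3.58, -2.53, 0.74], [3.97, -1.87, 0.74], [4.22, -1.17, 0.74]] "twist": [np.float64(-7.8), np.float64(-7.8), np.float64(-7.8), np.float64(-7.7), np.float64(-7.8), np.float64(-9.9), np.float64(-9.9), np.float64(-9.8), np.float64(-9.9)]
```

Request:
arm_command([
  [2.0,-4.8,0.3],
  [2.6,-4.5,0.3],
  [3.2,-4.1,0.3],
  [3.7,-3.6,0.3],
  [4.2,-3.1,0.3],
  [3.1,-3.1,0.7],
  [3.6,-2.5,0.7],
  [4.0,-1.9,0.7],
  [4.2,-1.2,0.7],
  [0,0,0],
], twist=[-7.8,-7.8,-7.8,-7.7,-7.8,-9.9,-9.9,-9.8,-9.9,0])

```text
time_s: 2.8
tool_pos: [0.6096, 0.1954, 0.1924]
tool_rot: [179.8, 0.0, 82.5]
force: [-0.1, 0.5, 0.9]
grip_width: 0.0333
```

Run:
```python
from h import *
plan([((.615,.1746,.14),79.5)])
s=optics.read_camera("side");t=optics.read_camera("top")
A=cv2.resize(s["img"][200:290,200:300],None,fx=4,fy=4,interpolation=cv2.INTER_CUBIC)
B=cv2.resize(t["img"][160:235,170:250],None,fx=4.8,fy=4.8,interpolation=cv2.INTER_CUBIC)
cv2.imwrite("pics/a1.png",np.hstack([A,B]))
```

```text
pos [0.6096 0.1954 0.1924] rot [179.8   0.   82.5] t 2.8 w 0.0333
"translation": [[-1.99, 0.79, 5.24]] "twist": [np.float64(3.0)]
```

View pics/a1.png

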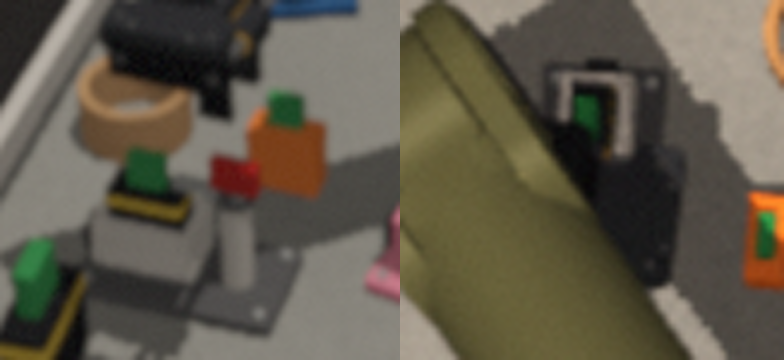

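The side crop shows the knob at crop (235,177) still clear, with the gripper above and beside it at (185,40). Next I correct laterally, then descend.

Request:
arm_command([
  [-2.0,0.8,2.0],
  [0,0,0],
], twist=[3.0,0])

```text
time_s: 3.15
tool_pos: [0.618, 0.1631, 0.171]
tool_rot: [179.6, 0.4, 78.4]
force: [-0.1, 0.0, 0.5]
grip_width: 0.0329
```

Run:
```python
from h import *
plan([((.615,.1746,.092),79.5)],mx=4)
s=optics.read_camera("side");o=telemetry.get_obs()
# check: finger height vs knob in side view: knob now
h=cv2.cvtColor(s["img"],cv2.COLOR_BGR2HSV).astype(int);m=((h[...,0]<6)|(h[...,0]>174))&(h[...,1]>190)&(h[...,2]>60)
ys,xs=np.where(m[230:260,245:275]);print("knob px",xs.mean()+245,ys.mean()+230,"expected proj",proj(s,(.615,.1746,.108)),"tcp px",proj(s,o["tool_pos"]))
```

```text
pos [0.618  0.1631 0.171 ] rot [179.6   0.4  78.4] t 3.15 w 0.0329
"translation": [[0.56, -0.29, 3.94], [0.57, -0.28, 3.95]] "twist": [np.float64(-0.5), np.float64(-0.6)]
knob px 259.0422535211268 243.56338028169014 expected proj [258.63898781 243.91055827] tcp px [257.71777836 222.81734749]
```

Request:
arm_command([
  [1.1,-0.6,0],
  [0,0,0],
  [0,0,0],
], twist=[-1.1,0,0])

```text
time_s: 3.58
tool_pos: [0.6143, 0.1785, 0.1734]
tool_rot: [179.5, 0.2, 79.7]
force: [0.3, -1.1, -1.1]
grip_width: 0.0329
```

Run:
```python
from h import *
plan([((.615,.1746,.092),79.5)],mx=2.8)
```

```text
pos [0.6143 0.1785 0.1734] rot [179.5   0.2  79.7] t 3.575 w 0.0329
"translation": [[-0.11, 0.02, 2.71], [-0.12, 0.03, 2.72], [-0.11, 0.03, 2.71]] "twist": [np.float64(0.1), np.float64(0.1), np.float64(0.0)]
```

Request:
arm_command([
  [-0.15,0.1,2.7],
  [-0.1,0,2.5],
  [0,0,1.8],
  [0,0,0],
  [0,0,0],
], twist=[0,0,0,0,0])

```text
time_s: 4.2
tool_pos: [0.6167, 0.1774, 0.104]
tool_rot: [179.3, 0.1, 79.8]
force: [0.2, 0.1, 0.2]
grip_width: 0.0329
```

Run:
```python
from h import *
plan([((.615,.1746,.092),79.5)],mx=2.8)
print(telemetry.get_obs()["force"])
```

```text
pos [0.6167 0.1774 0.104 ] rot [1.793e+02 1.000e-01 7.980e+01] t 4.2 w 0.0329
"translation": [[-0.31, -0.13, 1.19]] "twist": [np.float64(0.3)]
[0.23656159 0.14283993 0.18420958]
```

Descend the last bit and close gently.

Request:
arm_command([
  [-0.2,-0.1,1.1],
  [0,0,0],
], twist=[0.3,0])

```text
time_s: 4.45
tool_pos: [0.6162, 0.1758, 0.0936]
tool_rot: [179.2, 0.0, 79.5]
force: [-0.4, 0.0, 0.1]
grip_width: 0.0331
```

Request:
arm_command([
  [0,0,0],
  [0,0,0],
  [0,0,0],
  [0,0,0],
], twist=[0,0,0,0], grip=0, force=12)

```text
time_s: 4.95
tool_pos: [0.6161, 0.1732, 0.094]
tool_rot: [179.2, 0.3, 79.4]
force: [-0.6, -1.5, -0.9]
grip_width: 0.024
```

Request:
arm_command([
  [0,0,0],
  [0,0,0],
], twist=[0,0])

```text
time_s: 5.2
tool_pos: [0.6161, 0.1732, 0.094]
tool_rot: [179.2, 0.3, 79.4]
force: [-0.6, -2.2, 0.6]
grip_width: 0.0241
```

Run:
```python
from h import *
s=optics.read_camera("side");t=optics.read_camera("top")
A=cv2.resize(s["img"][200:290,200:300],None,fx=6,fy=6,interpolation=cv2.INTER_CUBIC)
cv2.imwrite("pics/a2.png",A)
o=telemetry.get_obs();print(o["wrist_torque"],o["force"])
```

```text
[-0.36441218  0.13546226 -0.02243837] [-0.89565088 -1.1235345   0.12058181]
```

View pics/a2.png

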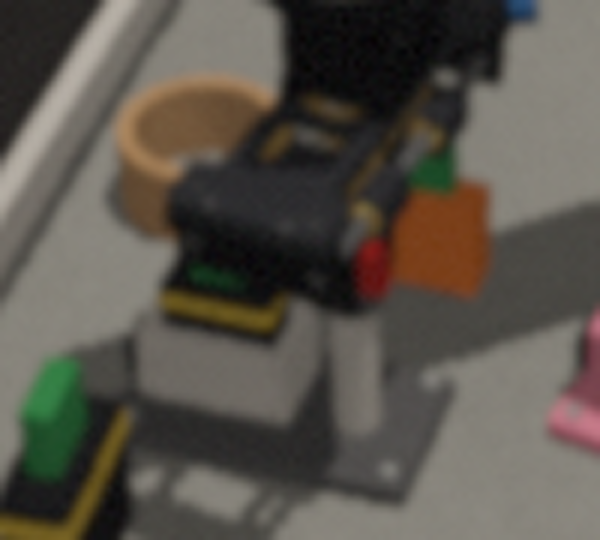

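Run:
```python
from h import *
s=optics.read_camera("side");im=s["img"];h=cv2.cvtColor(im,cv2.COLOR_BGR2HSV).astype(int)
m=((h[...,0]<6)|(h[...,0]>174))&(h[...,1]>170)&(h[...,2]>50)
ys,xs=np.where(m[225:265,240:280]);xs+=240;ys+=225
print("red x",xs.min(),xs.max(),"y",ys.min(),ys.max(),len(xs))
for y in range(ys.min(),ys.max()+1):print(y,xs[ys==y].min(),xs[ys==y].max())
for b in(-5,-10,-20,-30,-40,-60):
    r=np.radians(b);C=np.array([[.615+sx*18*np.cos(r)/1e3-sy*6*np.sin(r)/1e3,.1746+sx*18*np.sin(r)/1e3+sy*6*np.cos(r)/1e3,z] for sx in(-1,) for sy in(-1,1) for z in(.095,.121)])
    print(b,[np.round(proj(s,c),1).tolist() for c in C])
print("tcp",proj(s,telemetry.get_obs()["tool_pos"]),telemetry.get_obs()["qpos"].round(1))
```

```text
red x 259 264 y 240 248 46
240 261 263
241 260 264
242 260 264
243 259 264
244 259 264
245 259 264
246 259 264
247 259 263
248 260 263
-5 [[265.8, 247.5], [265.6, 240.2], [264.3, 250.3], [264.0, 243.0]]
-10 [[265.7, 247.9], [265.5, 240.6], [263.9, 250.6], [263.6, 243.3]]
-20 [[265.5, 248.7], [265.3, 241.4], [262.9, 251.2], [262.7, 243.8]]
-30 [[265.0, 249.5], [264.8, 242.1], [261.9, 251.7], [261.6, 244.3]]
-40 [[264.4, 250.2], [264.2, 242.8], [260.7, 252.0], [260.5, 244.6]]
-60 [[262.6, 251.4], [262.4, 244.0], [258.3, 252.2], [258.0, 244.8]]
tcp [258.54606125 247.444162  ] [ 18.9  30.1 -49.1  92.5  24.9  68.2  43.8]
```

Request:
arm_command([
  [0,0,0],
  [0,0,0],
  [0,0,0],
], twist=[0,0,0], grip=0, force=30)

```text
time_s: 5.72
tool_pos: [0.6163, 0.1731, 0.0954]
tool_rot: [179.1, 0.3, 79.4]
force: [-0.5, -2.9, 1.3]
grip_width: 0.0122
```

Request:
arm_command([
  [0,0,0],
  [0,0,0],
  [0,0,0],
  [0,0,0],
], twist=[8,8,8,8])

```text
time_s: 6.22
tool_pos: [0.6162, 0.1729, 0.0954]
tool_rot: [179.1, -0.2, 46.4]
force: [-1.2, -1.6, 1.9]
grip_width: 0.0117
```

Request:
arm_command([
  [0,0,0],
  [0,0,0],
  [0,0,0],
  [0,0,0],
  [0,0,0],
  [0,0,0],
], twist=[9,9,9,9,8,0])

```text
time_s: 6.98
tool_pos: [0.6159, 0.1728, 0.0954]
tool_rot: [179.4, -0.7, 1.1]
force: [-0.1, -2.7, 2.2]
grip_width: 0.0121
```

Request:
arm_command([
  [0,0,0],
  [0,0,0],
  [0,0,0],
  [0,0,-1],
  [0,0,-3],
  [0,0,-3],
  [0,0,0],
], twist=[0,0,0,0,0,0,0], grip=38)

```text
time_s: 7.85
tool_pos: [0.6154, 0.1766, 0.1688]
tool_rot: [179.7, -0.9, 1.6]
force: [0.9, 0.5, -0.1]
grip_width: 0.0337
```

Run:
```python
from h import *
plan([((.680,.1685,.16),85.4)])
```

```text
pos [0.6154 0.1766 0.1688] rot [179.7  -0.9   1.6] t 7.85 w 0.0337
"translation": [[0.8, 0.12, 0.12], [0.77, 0.27, 0.12], [0.71, 0.4, 0.12], [0.62, 0.52, 0.12], [0.51, 0.63, 0.13], [0.39, 0.71, 0.12], [0.26, 0.77, 0.13], [0.11, 0.81, 0.12]] "twist": [np.float64(-10.5), np.float64(-10.5), np.float64(-10.5), np.float64(-10.5), np.float64(-10.5), np.float64(-10.4), np.float64(-10.5), np.float64(-10.4)]
```

Request:
arm_command([
  [0.8,0.1,0.1],
  [0.8,0.3,0.1],
  [0.7,0.4,0.1],
  [0.6,0.5,0.1],
  [0.5,0.6,0.1],
  [0.4,0.7,0.1],
  [0.3,0.8,0.1],
  [0.1,0.8,0.1],
  [0,0,0],
], twist=[-10.5,-10.5,-10.5,-10.5,-10.5,-10.4,-10.5,-10.4,0])

```text
time_s: 8.98
tool_pos: [0.6782, 0.169, 0.1539]
tool_rot: [179.7, 0.4, 87.5]
force: [0.4, -0.5, 0.5]
grip_width: 0.0331
```

Run:
```python
from h import *
plan([((.680,.1685,.16),85.4)])
s=optics.read_camera("side")
A=cv2.resize(s["img"][195:290,195:305],None,fx=5,fy=5,interpolation=cv2.INTER_CUBIC)
cv2.imwrite("pics/a3.png",A)
h=cv2.cvtColor(s["img"],cv2.COLOR_BGR2HSV).astype(int);m=(h[...,0]>45)&(h[...,0]<80)&(h[...,1]>120)&(h[...,2]>50)
ys,xs=np.where(m[230:260,225:250]);print("tab px",xs.mean()+225,ys.mean()+230)
```

```text
pos [0.6782 0.169  0.1539] rot [179.7   0.4  87.5] t 8.975 w 0.0331
"translation": [[-0.04, 0.18, -0.6]] "twist": [np.float64(2.1)]
tab px 236.50632911392404 242.70886075949366
```

View pics/a3.png

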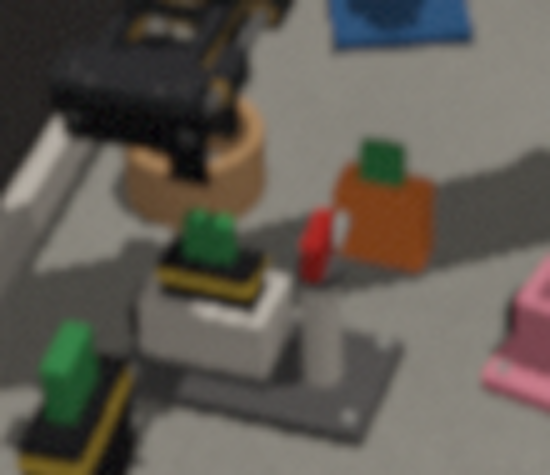

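The side crop shows the knob swung, end-on at (318,245), with the tongue at (342,230) pointing away from the cartridge. The gripper is over the tab at (210,237).

Request:
arm_command([
  [0,0.15,2.2],
  [0,0,2.0],
  [0,0,0.8],
  [0,0,0],
  [0,0,0],
], twist=[2,0,0,0,0])

```text
time_s: 9.65
tool_pos: [0.6785, 0.1698, 0.1028]
tool_rot: [179.6, 0.3, 85.1]
force: [-0.4, -0.2, 0.6]
grip_width: 0.0328
```

Run:
```python
from h import *
plan([((.680,.1685,.087),85.4)],mx=2.8)
```

```text
pos [0.6785 0.1698 0.1028] rot [179.6   0.3  85.1] t 9.65 w 0.0328
"translation": [[-0.11, 0.15, 1.58]] "twist": [np.float64(-0.3)]
```

Request:
arm_command([
  [-0.1,0.15,1.4],
  [0,0,0],
  [0,0,0],
], twist=[0,0,0])

```text
time_s: 10.02
tool_pos: [0.6808, 0.1687, 0.089]
tool_rot: [179.5, 0.3, 85.1]
force: [-0.4, -0.0, -0.3]
grip_width: 0.033
```

Request:
arm_command([
  [0,0,0],
  [0,0,0],
  [0,0,0],
  [0,0,0],
  [0,0,0],
], twist=[0,0,0,0,0], grip=0, force=30)

```text
time_s: 10.65
tool_pos: [0.681, 0.1688, 0.0895]
tool_rot: [179.5, 0.3, 85.1]
force: [0.1, 0.5, -0.5]
grip_width: 0.0115
```

Request:
arm_command([
  [0,0,-1],
  [0,0,-2],
  [0,0,-2],
  [0,0,-2],
  [0,0,-2],
  [0,0,-3],
  [0,0,-3],
  [0,0,0],
], twist=[0,0,0,0,0,0,0,0])

```text
time_s: 11.65
tool_pos: [0.6803, 0.1708, 0.2534]
tool_rot: [179.2, 0.2, 85.1]
force: [-0.6, 0.3, -1.0]
grip_width: 0.0117
```

Run:
```python
from h import *
plan([((.81,.284,.25),None)],mx=4)
print(telemetry.get_obs()["qpos"].round(1))
r=np.radians(19.3);o=telemetry.get_obs();Rm=R.from_euler("xyz",o["tool_rot"],degrees=True)
print("outward 1cm in tool:",Rm.inv().apply([np.cos(r),np.sin(r),0]).round(3))
s=optics.read_camera("side");t=optics.read_camera("top")
A=cv2.resize(s["img"][165:208,255:295],None,fx=9,fy=9,interpolation=cv2.INTER_CUBIC)
B=cv2.resize(t["img"][170:215,310:353],None,fx=9,fy=9,interpolation=cv2.INTER_CUBIC)
D=np.zeros((405,360+387,3),np.uint8);D[:A.shape[0],:360]=A;D[:,360:]=B;cv2.imwrite("pics/cam.png",D)
```

```text
pos [0.6803 0.1708 0.2534] rot [179.2   0.2  85.1] t 11.65 w 0.0117
"translation": [[2.48, 2.39, 0.09], [2.48, 2.39, 0.09], [2.48, 2.39, 0.1], [2.48, 2.39, 0.09], [2.47, 2.39, 0.1]] "twist": [np.float64(0.0), np.float64(0.0), np.float64(0.0), np.float64(0.0), 0.0]
[ 15.5  31.2 -49.4  71.4  23.8  86.8  54.5]
outward 1cm in tool: [0.41  0.912 0.012]
```

View pics/cam.png

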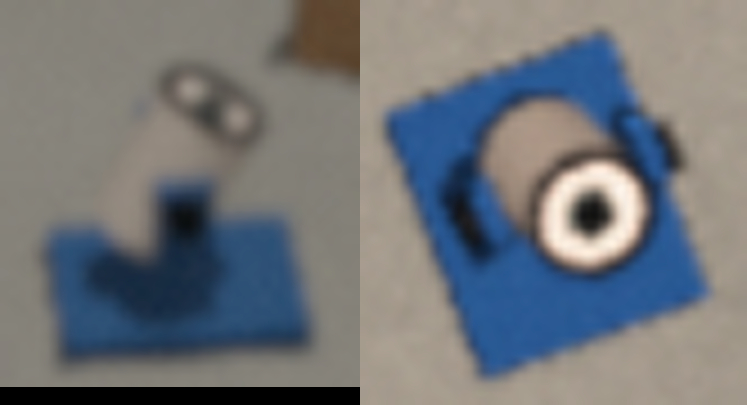

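The side crop shows the lens ring centred at (211,103) in the crop. The top crop shows it at (592,213), hinge pins at about (467,213) and (672,146), and the rear of the head centred at about (537,150).

Run:
```python
from h import *
s=optics.read_camera("side");t=optics.read_camera("top")
f=lambda x,y:(310+(x-360+.5)/9-.5,170+(y+.5)/9-.5)
g=lambda x,y:(255+(x+.5)/9-.5,165+(y+.5)/9-.5)
L,e=tri(t,f(592,213),s,g(211,103));print("lens",L,e,"onz.093",onz(t,*f(592,213),.093))
H=onz(t,*f(569.5,179.5),.062);print("hinge",H, "base ctr .664,-.2045")
for P in(onz(t,*f(537,150),.035),):
    d=onz(t,*f(592,213),.093)-P;print("axis horiz",np.hypot(*d[:2]),np.degrees(np.arctan2(*d[1::-1])),"theta",np.arcsin(np.hypot(*d[:2])/.065))
for Hh in(H,np.array([.664,-.2045,.062])):
    d=onz(t,*f(592,213),.093)-Hh;print("front horiz",np.hypot(*d[:2]),np.degrees(np.arctan2(*d[1::-1])),np.arcsin(min(1,np.hypot(*d[:2])/.035)))
# side view: lens-ellipse & predicted for theta
u=-np.array([np.cos(np.radians(19.3)),np.sin(np.radians(19.3)),0])
for th in(.38,.43,.48,.53,.58):
    n=u*np.sin(th)+np.array([0,0,np.cos(th)]);l=np.r_[H]+.035*n;e1=np.cross(n,[0,0,1]);e1/=np.linalg.norm(e1);e2=np.cross(n,e1)
    for nm,c in(("s",s),("t",t)):
        P=np.array([proj(c,l+.022*(np.cos(a)*e1+np.sin(a)*e2)) for a in np.linspace(0,6.28,60)],np.float32)
        E=cv2.fitEllipse(P);print(th,nm,np.round(proj(c,l),1),np.round(E[1],2),round(E[2],1))
for nm,c,b in(("s",s,(255,165,295,186)),("t",t,(326,184,345,204))):
    x0,y0,x1,y1=b;im=cv2.resize(c["img"][y0:y1,x0:x1],None,fx=8,fy=8,interpolation=cv2.INTER_CUBIC)
    h=cv2.cvtColor(im,cv2.COLOR_BGR2HSV)
    m=((h[...,2]>(150 if nm=="s" else 200))&(h[...,1]<70)).astype(np.uint8)
    cs,_=cv2.findContours(m,cv2.RETR_EXTERNAL,cv2.CHAIN_APPROX_NONE)
    for k in cs:
        if cv2.contourArea(k)>250: E=cv2.fitEllipse(cv2.convexHull(k));print(nm,"white",np.round(np.array(E[0])/8-.44+[x0,y0],2),np.round(np.array(E[1])/8,2),round(E[2],1))
```

```text
lens [ 0.65191056 -0.20754447  0.09347047] 0.00023007158778778783 onz.093 [ 0.65185633 -0.20762565  0.093     ]
hinge [ 0.66734397 -0.20441654  0.062     ] base ctr .664,-.2045
axis horiz 0.03138931668885009 -160.07967023728148 theta 0.5039777772462941
front horiz 0.015816622834853585 -168.29372634397942 0.46889800811187915
front horiz 0.012539477924133425 -165.5660088033041 0.3664150814260997
0.38 s [277.2 175.5] [ 5.6  12.59] 114.2
0.38 t [335.7 192.1] [13.88 14.8 ] 44.6
0.43 s [277.7 175.6] [ 5.42 12.59] 117.2
0.43 t [335.9 192.6] [13.63 14.8 ] 47.7
0.48 s [278.1 175.8] [ 5.23 12.58] 120.2
0.48 t [336.  193.1] [13.35 14.8 ] 50.2
0.53 s [278.6 176. ] [ 5.02 12.58] 123.2
0.53 t [336.2 193.6] [13.03 14.79] 52.3
0.58 s [279.  176.2] [ 4.79 12.57] 126.1
0.58 t [336.3 194.1] [12.68 14.79] 54.1
t white [335.3  193.21] [10.14 11.51] 46.3
```

Request:
arm_command([
  [2.5,2.4,0.1],
  [2.5,2.4,0.1],
  [2.5,2.4,0.1],
  [2.5,2.4,0.1],
  [2.0,2.0,0.1],
  [0,0,0],
], twist=[0,0,0,0,0,0])

```text
time_s: 12.6
tool_pos: [0.8058, 0.278, 0.2293]
tool_rot: [-179.6, 1.0, 85.0]
force: [-0.3, 0.1, -1.1]
grip_width: 0.0116
```

Request:
arm_command([
  [1.2,2.7,0],
  [1.2,2.7,0],
  [1.2,2.7,0],
], twist=[0,0,0])

```text
time_s: 12.98
tool_pos: [0.8697, 0.2969, 0.2192]
tool_rot: [179.8, 0.9, 85.2]
force: [14.3, 0.2, 35.7]
grip_width: 0.0116
```

Run:
```python
from h import *
o=telemetry.get_obs();print(o["qpos"].round(1));M=R.from_euler("xyz",o["tool_rot"],degrees=True).as_matrix();print(M[:,2])
```

```text
[-19.8  68.  -32.3   3.3  32.6 109.4  63.9]
[ 0.00141258 -0.01530754 -0.99988183]
```

Request:
arm_command([
  [0,0,0],
], twist=[0])

```text
time_s: 13.1
tool_pos: [0.8677, 0.2988, 0.2125]
tool_rot: [-179.7, 1.1, 85.5]
force: [-0.5, -0.2, -0.8]
grip_width: 0.012
```

Run:
```python
from h import *
o=telemetry.get_obs();print(o["qpos"].round(2),o["force"].round(1),o["joint_velocities"].round(1));M=R.from_euler("xyz",o["tool_rot"],degrees=True).as_matrix();print(M[:,2])
```

```text
[-19.92  68.26 -29.84   3.67  30.1  109.35  63.91] [-0.5 -0.2 -0.8] [  0.9  -1.3  18.2  -1.4 -17.8  -0.8   0.2]
[-0.00735367 -0.01937205 -0.9997853 ]
```

Request:
arm_command([
  [0.8,1.8,0],
  [0.8,1.8,0],
  [0,0,0],
], twist=[0,0,0])

```text
time_s: 13.48
tool_pos: [0.8797, 0.3, 0.1992]
tool_rot: [179.3, 0.8, 85.4]
force: [-0.8, -0.3, -1.0]
grip_width: 0.0117
```

Run:
```python
from h import *
o=telemetry.get_obs();print(o["qpos"].round(2),o["force"].round(1),o["joint_velocities"].round(1));M=R.from_euler("xyz",o["tool_rot"],degrees=True).as_matrix();print(M[:,2])
```

```text
[-20.12  69.01 -19.65   3.73  20.25 107.2   64.23] [-0.8 -0.3 -1. ] [ 0.7 -0.4 -1.6  1.   0.9  0.4 -0.1]
[ 0.01067377 -0.01421656 -0.99984197]
```

Request:
arm_command([
  [2.0,4.5,-2],
  [2.0,4.5,-2],
  [2.0,4.5,-2],
  [0,0,0],
], twist=[0,0,0,0])

```text
time_s: 13.98
tool_pos: [0.9, 0.3165, 0.2163]
tool_rot: [175.5, -2.2, 86.1]
force: [0.9, -0.3, -1.2]
grip_width: 0.0118
```

Run:
```python
from h import *
o=telemetry.get_obs();print(o["qpos"].round(2),o["force"].round(1),o["joint_velocities"].round(1));M=R.from_euler("xyz",o["tool_rot"],degrees=True).as_matrix();print(M[:,2])
```

```text
[-20.54  68.17 -11.48   3.48  11.16 103.43  64.7 ] [ 0.9 -0.3 -1.2] [ 1.3  0.3 -9.7  1.2  4.3  0.7 -0.1]
[ 0.08064982  0.03256248 -0.99621047]
```

Request:
arm_command([
  [2.0,4.5,-2],
  [2.0,4.5,-2],
  [2.0,4.5,-2],
  [2.0,4.5,-2],
  [0,0,0],
], twist=[0,0,0,0,0])

```text
time_s: 14.6
tool_pos: [0.936, 0.3257, 0.2635]
tool_rot: [168.1, -5.5, 86.2]
force: [-0.6, -0.1, -0.5]
grip_width: 0.0117
```

```bash
cat >> h.py <<'E'
def st():
    o=telemetry.get_obs();M=R.from_euler("xyz",o["tool_rot"],degrees=True).as_matrix();z=M[:,2]
    print(o["time_s"],"q",o["qpos"].round(1),"F",o["force"].round(1),"p",o["tool_pos"].round(4),"z",z.round(3),"tilt",np.degrees(np.arccos(-z[2])).round(1),"az",np.degrees(np.arctan2(z[1],z[0])).round(1),"w",round(o["grip_width"],4))
    return o,M
E
python3 -c "
from h import *
o,M=st();print(M.T@np.array([.944,.33,0]),M.T@np.array([0,0,1]))"
```

```text
14.6 q [-21.6  66.4  31.2   3.4 -30.7  97.5  65.8] F [-0.6 -0.1 -0.5] p [0.936  0.3257 0.2635] z [ 0.213  0.08  -0.974] tilt 13.1 az 20.6 w 0.0117
[0.39002118 0.8923781  0.2271141 ] [ 0.09585318  0.20595695 -0.97385518]
```

Request:
arm_command([
  [1.8,4.0,-2],
  [1.8,4.0,-2],
  [1.8,4.0,-2],
  [1.8,4.0,-2],
  [0,0,0],
], twist=[0,0,0,0,0])

```text
time_s: 15.22
tool_pos: [0.9558, 0.3317, 0.3255]
tool_rot: [161.9, -8.7, 86.7]
force: [0.9, -0.3, 0.1]
grip_width: 0.0114
```

```bash
python3 -c "
from h import *
o,M=st()"
```

```text
15.225 q [-21.8  63.9  52.6   3.4 -52.2  94.   66.2] F [ 0.9 -0.3  0.1] p [0.9558 0.3317 0.3255] z [ 0.319  0.125 -0.939] tilt 20.0 az 21.4 w 0.0114
```

Request:
arm_command([
  [1.2,4.6,-0.5],
  [1.2,4.6,-0.5],
  [1.2,4.6,-0.5],
  [0,0,0],
], twist=[0,0,0,0])

```text
time_s: 15.72
tool_pos: [0.9921, 0.3202, 0.3387]
tool_rot: [157.1, -11.0, 87.3]
force: [0.4, -0.1, -0.0]
grip_width: 0.0116
```

```bash
python3 -c "
from h import *
o,M=st()"
```

```text
15.725 q [-20.4  64.1  60.7   3.5 -61.2  88.9  67.6] F [ 0.4 -0.1 -0. ] p [0.9921 0.3202 0.3387] z [ 0.397  0.157 -0.904] tilt 25.3 az 21.5 w 0.0116
```

Request:
arm_command([
  [0.2,4.6,0],
  [0.2,4.4,0],
  [0,0,0],
], twist=[0,0,0])

```text
time_s: 16.1
tool_pos: [1.0216, 0.2958, 0.3458]
tool_rot: [153.8, -12.2, 87.8]
force: [-0.3, -0.4, -1.4]
grip_width: 0.0119
```

```bash
python3 -c "
from h import *
o,M=st()"
```

```text
16.1 q [-18.3  64.4  63.6   3.5 -65.1  85.4  69.5] F [-0.3 -0.4 -1.4] p [1.0216 0.2958 0.3458] z [ 0.449  0.173 -0.877] tilt 28.8 az 21.0 w 0.0119
```

```bash
python3 -c "
from h import *
plan([((.75,.05,.37),None),((.57,-.235,.33),None)],mx=5)"
```

```text
pos [1.0216 0.2958 0.3458] rot [153.8 -12.2  87.8] t 16.1 w 0.0119
"translation": [[-3.07, -2.5, -2.32], [-3.07, -2.5, -2.32], [-3.07, -2.51, -2.32], [-3.06, -2.5, -2.32], [-3.07, -2.51, -2.32], [-3.06, -2.5, -2.32], [-3.07, -2.51, -2.32], [-3.06, -2.5, -2.32], [-4.2, -2.02, -1.36], [-4.2, -2.02, -1.36]] "twist": [np.float64(0.0), np.float64(0.0), np.float64(0.0), np.float64(0.0), np.float64(0.0), np.float64(0.0), np.float64(0.0), 0.0, np.float64(0.0), np.float64(0.0)]
"translation": [[-4.19, -2.02, -1.36], [-4.2, -2.02, -1.36], [-4.19, -2.02, -1.35], [-4.2, -2.01, -1.36], [-4.19, -2.02, -1.35]] "twist": [np.float64(0.0), np.float64(0.0), np.float64(0.0), np.float64(0.0), 0.0]
```

Request:
arm_command([
  [-2.0,-1.7,-1.5],
  [-3.1,-2.5,-2.3],
  [-3.1,-2.5,-2.3],
  [-3.1,-2.5,-2.3],
  [-3.1,-2.5,-2.3],
  [-3.1,-2.5,-2.3],
  [-3.1,-2.5,-2.3],
  [0,0,0],
], twist=[0,0,0,0,0,0,0,0])

```text
time_s: 17.1
tool_pos: [0.8054, 0.0973, 0.3654]
tool_rot: [153.4, -12.3, 88.3]
force: [-0.1, -0.2, -0.7]
grip_width: 0.0118
```

```bash
python3 -c "
from h import *
st();plan([((.57,-.235,.33),None)],mx=5)"
```

```text
17.1 q [-52.8  27.3  69.6  77.6 -42.9  68.4 102. ] F [-0.1 -0.2 -0.7] p [0.8054 0.0973 0.3654] z [ 0.453  0.177 -0.874] tilt 29.1 az 21.3 w 0.0118
pos [0.8054 0.0973 0.3654] rot [153.4 -12.3  88.3] t 17.1 w 0.0118
"translation": [[-3.77, -2.05, -1.5], [-3.76, -2.05, -1.49], [-3.77, -2.05, -1.5], [-3.76, -2.05, -1.49], [-3.77, -2.05, -1.5], [-3.76, -2.05, -1.49], [-3.77, -2.05, -1.5], [-3.76, -2.06, -1.49], [-3.77, -2.05, -1.5]] "twist": [np.float64(0.0), np.float64(0.0), np.float64(0.0), np.float64(0.0), np.float64(0.0), np.float64(0.0), np.float64(0.0), np.float64(0.0), 0.0]
```

```bash
python3 -c "
from h import *
plan([((.57,-.235,.33),38)],mx=4.6)"
```

```text
pos [0.8054 0.0973 0.3654] rot [153.4 -12.3  88.3] t 17.1 w 0.0118
"translation": [[-3.77, -2.05, -1.5], [-3.95, -1.67, -1.49], [-4.09, -1.28, -1.5], [-4.2, -0.87, -1.49], [-4.26, -0.45, -1.5], [-4.29, -0.02, -1.49], [-4.27, 0.4, -1.5], [-4.21, 0.82, -1.49], [-4.11, 1.21, -1.5], [-0.0, 0.0, 0.0]] "twist": [np.float64(5.6), np.float64(5.6), np.float64(5.7), np.float64(5.7), np.float64(5.7), np.float64(5.7), np.float64(5.6), np.float64(5.4), np.float64(4.9), np.float64(-0.6)]
```

Request:
arm_command([
  [-3.8,-2.0,-1.5],
  [-3.9,-1.7,-1.5],
  [-4.1,-1.3,-1.5],
  [-4.2,-0.9,-1.5],
  [-4.3,-0.4,-1.5],
  [0,0,0],
], twist=[5.6,5.6,5.7,5.7,5.7,0])

```text
time_s: 17.85
tool_pos: [0.6723, -0.088, 0.3463]
tool_rot: [162.3, -23.8, 60.3]
force: [0.8, 0.9, 0.6]
grip_width: 0.0117
```

```bash
python3 -c "
from h import *
st();plan([((.57,-.235,.33),38)],mx=4.6)"
```

```text
17.85 q [-54.5   0.9  70.5  95.3 -20.8  62.   78.5] F [0.8 0.9 0.6] p [ 0.6723 -0.088   0.3463] z [ 0.455  0.182 -0.872] tilt 29.4 az 21.8 w 0.0117
pos [ 0.6723 -0.088   0.3463] rot [162.3 -23.8  60.3] t 17.85 w 0.0117
"translation": [[-4.24, 0.05, -1.48], [-4.22, 0.47, -1.48], [-4.15, 0.87, -1.48], [-4.06, 1.25, -1.48], [-0.0, -0.0, 0.0]] "twist": [np.float64(5.6), np.float64(5.5), np.float64(5.2), np.float64(4.7), np.float64(-0.6)]
```

Request:
arm_command([
  [-4.2,0,-1.5],
  [-4.2,0.4,-1.5],
  [0,0,0],
], twist=[5.6,5.5,0])

```text
time_s: 18.23
tool_pos: [0.621, -0.1591, 0.3404]
tool_rot: [167.3, -26.9, 48.4]
force: [0.1, 0.2, 0.4]
grip_width: 0.0119
```

```bash
python3 -c "
from h import *
st();plan([((.57,-.235,.33),None)],mx=4.6)"
```

```text
18.225 q [-50.5  -8.2  69.1  98.6 -13.1  62.5  69.1] F [0.1 0.2 0.4] p [ 0.621  -0.1591  0.3404] z [ 0.457  0.184 -0.87 ] tilt 29.5 az 22.0 w 0.0119
pos [ 0.621  -0.1591  0.3404] rot [167.3 -26.9  48.4] t 18.225 w 0.0119
"translation": [[-4.28, 0.95, -1.41], [-4.27, 0.94, -1.42]] "twist": [np.float64(0.0), 0.0]
```

Request:
arm_command([
  [-3.6,0.8,-0.8],
  [-3.6,0.8,-0.8],
  [0,0,0],
  [0,0,0],
], twist=[0,0,0,0])

```text
time_s: 18.73
tool_pos: [0.5855, -0.2161, 0.3272]
tool_rot: [167.1, -27.0, 49.2]
force: [0.7, 0.6, -0.3]
grip_width: 0.0116
```

Run:
```python
from h import *
o,M=st()
L=np.array([.652,-.2076,.093]);n=np.array([-.444,-.157,.882])
plan([(L+.165*n,None)],mx=3);plan([(L+.1295*n,None)],mx=3)
s=optics.read_camera("side");t=optics.read_camera("top")
A=s["img"][110:210,225:345]
A=cv2.resize(A,None,fx=5,fy=5,interpolation=cv2.INTER_CUBIC);cv2.imwrite("pics/b1.png",A)
for k in(0,.0345,.0695):
    print(k,proj(s,o["tool_pos"]+(.0695-k)*M[:,2]),(proj(s,o["tool_pos"]+(.0695-k)*M[:,2])-[225,110])*5)
```

```text
18.725 q [-43.3  -8.4  69.8 100.1 -16.   64.   78.3] F [ 0.7  0.6 -0.3] p [ 0.5855 -0.2161  0.3272] z [ 0.458  0.188 -0.869] tilt 29.7 az 22.3 w 0.0116
pos [ 0.5855 -0.2161  0.3272] rot [167.1 -27.   49.2] t 18.725 w 0.0116
"translation": [[-1.4, -0.24, 1.77], [-1.4, -0.24, 1.76], [-1.39, -0.25, 1.77], [-1.4, -0.24, 1.76]] "twist": [np.float64(0.0), np.float64(0.0), np.float64(0.0), 0.0]
pos [ 0.5855 -0.2161  0.3272] rot [167.1 -27.   49.2] t 18.725 w 0.0116
"translation": [[-1.14, -0.19, 2.12], [-1.14, -0.19, 2.12], [-1.14, -0.19, 2.12], [-1.15, -0.18, 2.13], [-1.14, -0.19, 2.12]] "twist": [np.float64(0.0), np.float64(0.0), np.float64(0.0), np.float64(0.0), 0.0]
0 [287.98107055 131.71101073] [314.90535274 108.55505365]
0.0345 [293.36597603 122.65996758] [341.82988014  63.29983789]
0.0695 [298.95901949 113.25908247] [369.79509744  16.29541237]
```

View pics/b1.png

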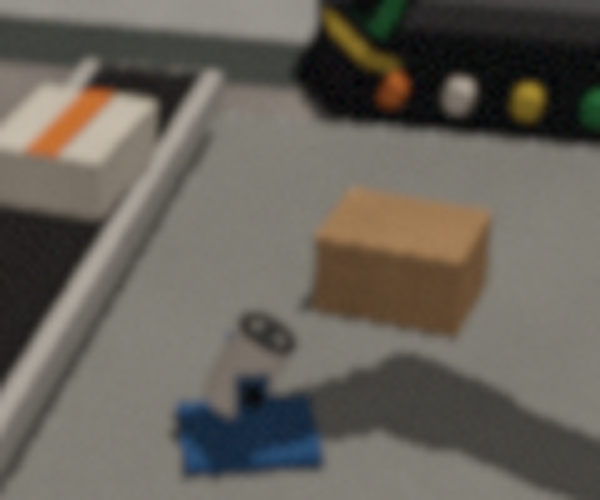

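The side crop shows the cartridge in the gripper at the top edge (345,70), leaning as calculated, with nothing disturbed around the camera at (265,335).

```bash
cat > goal.py <<'E'
from h import *
import sys
L=np.array([.652,-.2076,.093]);n=np.array([-.444,-.157,.882]);n/=np.linalg.norm(n)
o,M=st();z=M[:,2];noz=o["tool_pos"]+.0695*z
d=noz-L;print("dist",d@n,"off-axis",np.linalg.norm(d-(d@n)*n),"angle",np.degrees(np.arccos(-z@n)))
off=float(sys.argv[1]);plan([(L+(.06+off)*n-.0695*z,None)],mx=float(sys.argv[2]))
E
python3 goal.py 0.035 3
```

```text
18.825 q [-43.4  -8.4  69.8 100.1 -16.   64.   78.3] F [-0.  -0.2 -0.6] p [ 0.5853 -0.2163  0.327 ] z [ 0.458  0.188 -0.869] tilt 29.7 az 22.3 w 0.0122
dist 0.1679061822870371 off-axis 0.056279868173647996 angle 2.0654056334936204
pos [ 0.5853 -0.2163  0.327 ] rot [167.1 -26.9  49.2] t 18.825 w 0.0122
"translation": [[-1.45, -0.23, 1.78], [-1.45, -0.23, 1.77], [-1.45, -0.22, 1.78], [-1.44, -0.23, 1.77]] "twist": [np.float64(0.0), np.float64(0.0), np.float64(0.0), 0.0]
```

Request:
arm_command([
  [-1.4,-0.2,1.8],
  [-1.4,-0.2,1.8],
  [-1.4,-0.2,1.6],
  [0,0,0],
  [0,0,0],
], twist=[0,0,0,0,0])

```text
time_s: 19.45
tool_pos: [0.5858, -0.223, 0.2618]
tool_rot: [166.9, -26.9, 50.0]
force: [-0.2, 0.8, -0.8]
grip_width: 0.0118
```

```bash
python3 goal.py 0.035 3
```

```text
19.45 q [-3.680e+01  1.000e-01  7.020e+01  1.052e+02 -2.840e+01  6.030e+01
  9.140e+01] F [-0.2  0.8 -0.8] p [ 0.5858 -0.223   0.2618] z [ 0.458  0.192 -0.868] tilt 29.7 az 22.7 w 0.0118
dist 0.11129070664858567 off-axis 0.023835034235541543 angle 2.2810795868326577
pos [ 0.5858 -0.223   0.2618] rot [166.9 -26.9  50. ] t 19.45 w 0.0118
"translation": [[-2.44, -0.12, 1.54]] "twist": [0.0]
```

Request:
arm_command([
  [-1.2,0,0.7],
  [-1.0,0,0.6],
  [0,0,0],
  [0,0,0],
], twist=[0,0,0,0])

```text
time_s: 19.95
tool_pos: [0.583, -0.2331, 0.2455]
tool_rot: [166.5, -27.2, 50.5]
force: [0.2, -0.4, -0.4]
grip_width: 0.0121
```

```bash
python3 goal.py 0.0 3
```

```text
19.95 q [-33.8   3.   70.2 106.3 -33.   60.2  96.8] F [ 0.2 -0.4 -0.4] p [ 0.583  -0.2331  0.2455] z [ 0.463  0.194 -0.865] tilt 30.1 az 22.7 w 0.0121
dist 0.09972191163156752 off-axis 0.009400244182022024 angle 2.5760659266444486
pos [ 0.583  -0.2331  0.2455] rot [166.5 -27.2  50.5] t 19.95 w 0.0121
"translation": [[-0.52, -0.15, 1.97], [-0.53, -0.15, 1.96]] "twist": [np.float64(0.0), 0.0]
```

Request:
arm_command([
  [-0.5,-0.1,1.5],
  [-0.5,-0.1,1.3],
  [0,0,0],
  [0,0,0],
], twist=[0,0,0,0])

```text
time_s: 20.45
tool_pos: [0.592, -0.2314, 0.2201]
tool_rot: [166.2, -27.4, 50.9]
force: [0.1, -0.4, -1.3]
grip_width: 0.0118
```

```bash
python3 goal.py 0.0 3
python3 - <<'E'
from h import *
o,M=st()
s=optics.read_camera("side");t=optics.read_camera("top")
A=cv2.resize(s["img"][135:210,240:310],None,fx=7,fy=7,interpolation=cv2.INTER_CUBIC)
cv2.imwrite("pics/b2.png",A)
for k in(0,.064,.092):
    print(k,(proj(s,o["tool_pos"]+(.0695-k)*M[:,2])-[240,135]+.5)*7)
L=np.array([.652,-.2076,.093]);n=np.array([-.444,-.157,.882])
for k in(0,.06,.152):print("axis",(proj(s,L+k*n)-[240,135]+.5)*7)
E
```

```text
20.45 q [-31.2   7.6  69.4 107.6 -39.3  59.3 102.1] F [ 0.1 -0.4 -1.3] p [ 0.592  -0.2314  0.2201] z [ 0.467  0.196 -0.862] tilt 30.5 az 22.7 w 0.0118
dist 0.07309763714461963 off-axis 0.005821219036994469 angle 2.8378065134902872
pos [ 0.592  -0.2314  0.2201] rot [166.2 -27.4  50.9] t 20.45 w 0.0118
"translation": [[-0.55, -0.3, 1.29]] "twist": [0.0]
20.45 q [-31.2   7.6  69.4 107.6 -39.3  59.3 102.1] F [ 0.1 -0.4 -1.3] p [ 0.592  -0.2314  0.2201] z [ 0.467  0.196 -0.862] tilt 30.5 az 22.7 w 0.0118
0 [328.90323563 168.56802507]
0.064 [396.80763858  60.79266543]
0.092 [427.38937478  12.25446356]
axis [269.58324198 291.26024874]
axis [326.62464579 195.00103057]
axis [418.70144978  39.61843876]
```

View pics/b2.png

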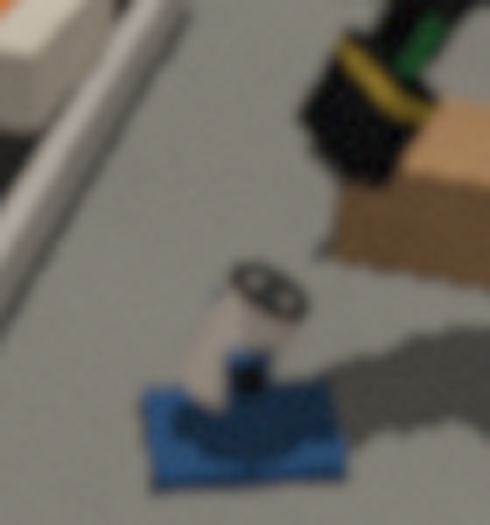

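The side crop shows the cartridge above the lens: body bottom edge at about (345,150), lens ring at (270,290). It lies on the line I calculated, about 13 mm too far out, so I close the gap.

Request:
arm_command([
  [-0.5,-0.3,1.1],
  [0,0,0],
  [0,0,0],
], twist=[0,0,0])

```text
time_s: 20.92
tool_pos: [0.5924, -0.2304, 0.2075]
tool_rot: [166.1, -27.5, 50.9]
force: [1.8, -0.3, -0.4]
grip_width: 0.0118
```

```bash
python3 goal.py 0.0 3
```

```text
20.925 q [-30.2   8.8  68.8 108.5 -41.2  58.6 103.9] F [ 1.8 -0.3 -0.4] p [ 0.5924 -0.2304  0.2075] z [ 0.469  0.196 -0.861] tilt 30.5 az 22.7 w 0.0118
dist 0.061628690881894085 off-axis 0.0006763140373837709 angle 2.9139543561395587
pos [ 0.5924 -0.2304  0.2075] rot [166.1 -27.5  50.9] t 20.925 w 0.0118
"translation": [[-0.08, 0.0, 0.16]] "twist": [0.0]
```

Request:
arm_command([
  [0,0,0],
  [0,0,0],
  [0,0,0],
  [0,0,0],
], twist=[0,0,0,0])

```text
time_s: 21.42
tool_pos: [0.5925, -0.2307, 0.2078]
tool_rot: [166.1, -27.5, 50.9]
force: [0.1, -0.2, -0.8]
grip_width: 0.0117
```

```bash
python3 goal.py 0.0 3
```

```text
21.425 q [-30.2   8.7  68.8 108.5 -41.2  58.6 103.9] F [ 0.1 -0.2 -0.8] p [ 0.5925 -0.2307  0.2078] z [ 0.469  0.196 -0.861] tilt 30.6 az 22.7 w 0.0117
dist 0.061915057299218985 off-axis 0.0007809929900478239 angle 2.917282519690212
pos [ 0.5925 -0.2307  0.2078] rot [166.1 -27.5  50.9] t 21.425 w 0.0117
"translation": [[-0.08, -0.03, 0.19]] "twist": [0.0]
```

Run:
```python
from h import *
o,M=st()
s=optics.read_camera("side");t=optics.read_camera("top")
A=cv2.resize(s["img"][140:200,255:315],None,fx=6.6,fy=6.6,interpolation=cv2.INTER_CUBIC)
B=cv2.resize(t["img"][170:230,310:370],None,fx=6.6,fy=6.6,interpolation=cv2.INTER_CUBIC)
def box(img,c,x0,y0,dx,dy,z0,z1,col):
    O=o["tool_pos"]+.0695*M[:,2];ax=M[:,1];ay=M[:,0];az=-M[:,2]
    P={(i,j,k):tuple(np.int32((proj(c,O+i*dx/2*ax+j*dy/2*ay+(z0,z1)[k]*az)-[x0,y0]+.5)*6.6).tolist()) for i in(-1,1) for j in(-1,1) for k in(0,1)}
    for a in P:
        for b in P:
            if a<b and sum(x!=y for x,y in zip(a,b))==1: cv2.line(img,P[a],P[b],col,1)
A2=A.copy()
box(A2,s,255,140,.056,.026,.008,.064,(255,0,255));box(A2,s,255,140,.030,.014,0,.008,(255,255,0));box(A2,s,255,140,.028,.012,.064,.092,(0,0,255))
cv2.imwrite("pics/b3.png",np.hstack([A,A2]))
h=cv2.cvtColor(s["img"],cv2.COLOR_BGR2HSV).astype(int)[130:175,270:320]
m=(h[...,0]>20)&(h[...,0]<35)&(h[...,1]>130)&(h[...,2]>70);ys,xs=np.where(m);print("yellow",len(xs),cv2.minAreaRect(np.c_[xs+270,ys+130].astype(np.float32)))
```

```text
21.425 q [-30.2   8.7  68.8 108.5 -41.2  58.6 103.9] F [ 0.1 -0.2 -0.8] p [ 0.5925 -0.2307  0.2078] z [ 0.469  0.196 -0.861] tilt 30.6 az 22.7 w 0.0117
yellow 52 ((293.4430847167969, 150.1807098388672), (14.986627578735352, 3.940145969390869), 39.289405822753906)
```

View pics/b3.png

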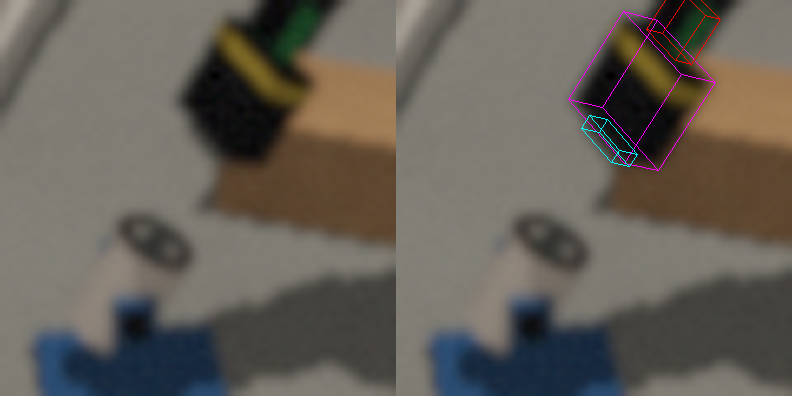

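The overlay (left raw, right with the calculated outline) matches the real cartridge to about a pixel, so it has not slipped in the grip, and the lens at (155,242) in the crop is undisturbed. I'm handing in.

```bash
python3 -c "
from h import *
print(env.sign_off());st()"
```

```text
the job is handed in; nothing more can be done
None
the job is handed in; nothing more can be done
```

I turned the red knob about 78° clockwise, to roughly 1.47 rad by the gripper angle, and left it open. A picture afterwards showed the tongue clear of the cartridge. I then drew the right cartridge straight up by its green tab. It was the smaller black one, in the grey holder.

**Tilting:** the moves allow no tilt command, so I pushed the arm past its reach limit in free space until the tool leaned about 29°. I then carried the cartridge to the inspection camera. During that push the elbow joint (joint 4) came to 3.3°, against its lower limit of 3.27°. No reading went below the limit, but I only read it between moves.

**Last checks, from the arm's readings and my estimate of the lens position:**

| Check | Result |
|---|---|
| Nozzle plate to lens | about 62 mm |
| Off the lens axis | about 1 mm |
| Angle from square | about 3° (the lens tilt itself is only known to about 2°) |
| Arm | steady over the last half second, cartridge still gripped |
| Time | 21.4 s at the last check, limit 51 s |

- **Disagreements:** the calculated outline of the cartridge matched the last picture to about one pixel (2–3 mm). The 3° is drift that built up on the way down, and I did not correct it.
- **Forces:** one reading of about 38 N appeared at the wrist when the arm stopped at its reach limit. I took it as a motion effect, because it was gone in the next reading.
- **Other objects:** the camera and its surroundings looked undisturbed in the last side pictures. I did not take a final full view of the bottle, tape roll and carton.

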